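Close and lock the filter cover of a bench dust extractor

TASK

The filter of the bench dust extractor has just been changed and its hinged cover still stands open. Without grasping or lifting anything, push the cover down shut onto its gasket, set a fingertip in the slot of the round quarter-turn lock on it, and turn the lock clockwise (seen from above) a quarter turn until it stops, so that its cam draws the cover down and locks it. Leave the bottles, the plaster cast and the tweezers round it where they are, and take the hand away.

Things in the scene. Friction and masses are not known exactly. Their poses are not given: they have to be found in the camera images.
- extractor: Fixed, heavy white sheet-metal box, open at the top, 200 (its x) x 240 (its y) mm, black gasket on its rim 100 mm above the bench. Origin: centre of its underside, on the bench; x points from the front (switch, knob and air slots, facing the robot) to the back (hinge), z up. A hose spigot sticks out 28 mm from its left (+y) side.
- cover (a joint): Angle of the cover, rad: 0 = drawn down and locked; 0.014 to 0.018 = shut but unlocked, 3 mm proud on the springy gasket; starts open at 0.55 to 0.95. The stiff hinge leaves the cover where it is put; 1 to 4 N down near the front edge moves it. If the lock is turned before the cover is shut, its cam lands on the keeper pin and the cover stays open.
- cover_hinge (a point): Middle of the hinge axis at the back of the cover, 101 mm above the bench. The frame turns with the cover: x from its front edge towards the hinge, y along the axis, z out of its outer (upper) face. The cover is a white plate 8 mm thick and 244 mm wide, from 6 to 209 mm in front of the axis, its outer face 4 mm above the axis.
- cover_lip (a point): Point on the outer face of the cover, 4 mm behind the middle of its front edge, 205 mm from the hinge axis; turns with the cover. With the cover shut it is about 105 to 108 mm above the bench.
- slot (a point): Centre of the floor of the lock's slot, on the lock's axis, 151 mm in front of the hinge axis, middle of the cover's width. The slot is 30 mm wide, 16 mm deep, straight-sided, and runs right across the dial, open at both ends. The frame turns with the lock: x along the slot, y across it, z out of the cover. Cover shut: 108 to 111 mm above the bench.
- dial_top (a point): Centre of the lock at the height of its top, 16 mm above the slot's floor. The lock is a round grey dial 76 mm across, 19 mm high, on an aluminium ring near the front of the cover; the slot leaves two half-moon cheeks, each 23 mm wide. Cover shut: 124 to 127 mm above the bench.
- cam (a joint): Turn of the lock, rad, clockwise from above: 0 = unlocked (slot runs front to back), 1.57 = locked (slot parallel to the front edge), stops at both ends; starts at 0 to 0.15; stays where it is left. It takes about 0.05 N m, and up to about 0.2 while the cam draws the cover down (from about 0.4 to 1.3 rad): 3 to 10 N by a fingertip 22 mm off the axis.
- bottle_a: Loose dropper bottle with a white cap, 26 mm across, 73 mm tall, origin under its base; stands to the right of the extractor. Not to be disturbed.
- bottle_b: Loose dropper bottle with a black cap, 26 mm across, 73 mm tall, origin under its base; stands to the right of the extractor. Not to be disturbed.
- cast: Loose white plaster jaw, 56 x 60 x 28 mm, origin under its base; lies to the left of the extractor. Not to be disturbed.
- tweezers: Loose steel tweezers, 150 mm long (along y), 9 mm high, origin under the middle; lie in front of the extractor. Not to be disturbed.

How it is judged:
By the outcome, as a careful person would: the job done as asked, in the order asked, and still so for the second after the job is handed in, with the robot touching nothing.
It also fails if it takes over 45 s, if anything falls off the work surface, if the arm or the gripper's body presses on something with over 40 N, if the wrist force passes 120 N, or if a joint passes its speed limit or range.

ROBOT

A 6-joint arm with a two-finger parallel gripper is mounted at the origin on a cart in front of the work surface, level with it; the furniture and walls round the work are solid. World frame = base frame: x ahead of the robot, y to its left, z up, the work surface at z = 0. Lengths are in mm, angles in degrees, forces in N, time in s.
With the tool pointing down it reaches from about 400 to 925 mm from the base axis. Payload 3.4 kg.
Tool frame: the origin (TCP) lies on the centre line of the jaws, within the pads' length; the fingertips stand 17 mm ahead of it and the grasp point (between the pads) lies 2 mm behind it; z points along the fingers, y is the line along which they close (so a half turn about z gives the same grasp; the last joint's range is limited). The gripper opens to 85 mm and grips with 20 to 120 N. Pads are 22 mm wide; open, the fingers measure 114 mm over their backs; the gripper's body (76 mm by 85 mm) begins 54 mm behind the grasp point. The pads swing forward as they close: fully open they stand 13 mm farther back than shut.
Start: joints at [-71.591, 17.578, 86.31, -0, 76.112, -4.211], TCP at [221.136, -530.783, 248.305] pointing down, gripper open.
Joint ranges: [-179.03, 179.03], [-60, 130.46], [8.19, 133.38], [-81.62, 261.62], [5.75, 156.47], [-153.77, 153.77]. Speed limits (degrees/s): [147.25, 147.25, 180, 180, 180, 180].

INTERFACE

Orientations are given as [roll, pitch, yaw] about the fixed x, y, z axes, in that order (R = Rz(yaw) Ry(pitch) Rx(roll)).
In Python, from cell import status, get_image, ticket, finder gives the robot as it stands.
- The arm moves only by the tool jog_arm, never from a script. Its argument "motion" is a list of rows, each a list of 5 numbers: the shift along the tool's x, y, z normalised to -1 to 1, where 1 is 0.03 m, then the turn about the tool's z normalised to -1 to 1, where 1 is pi rad, then the opening, from 0 (shut) to 1 (fully open). In form: [[dx, dy, dz, roll, grip], ...]. A call has exactly 10 rows; each row shifts and turns the commanded pose from where the row before left it, along the tool's axes as they then stand; what a row does not reach is not made up. A row lasts 1/12 s, in which the tool goes at most 41.7 mm and 7.16 degrees, less where a joint would pass 70% of its speed; a pose out of reach is approached as far as the arm can. A call with a number of a shift or a turn outside -1 to 1 is refused whole. A call with a gripper value outside its range is refused whole. The fingers move at their own pace and stop on an object; the grip force is fixed at half the most. Time passes only in rows, so rows that do not move let the fingers close, or fill a call up. It gives the time, the measured TCP pose, the force, the opening and the grip force at its end, in the units of the state.
- status.observe(): the state, without advancing time (a new reading comes with each control period).
- get_image(name): name is "side" or "top" or "wrist"; returns a dict with "pixels" (420x560x3 uint8, red, green, blue), "K" (3x3 intrinsics, pixels), "extrinsics" (4x4, takes a point from camera to world coordinates); the wrist camera has in their place "T_tool_cam" (4x4, takes a point from camera to tool coordinates, whose origin is the TCP and whose axes are the flange's). Camera axes: x right, y up, looking along -z (the intrinsics and any distortion apply to the point x, -y, -z); pixel columns grow to the right and rows downward; lengths in mm; the calibration is good to about 2 mm. A picture is of the moment at which its call begins: read the wrist's pose just before it. There is no depth.
- ticket.close_job(): hands the job in; it is judged then, once.
Trained networks look in a picture, given as the dict that the camera call returned (one of the last four; its "shot" number tells which), for a name from the list of things; names that differ only in an ending like _2 or _b are one class to them, and where a whole thing is asked for, a point or a joint stands for the part that bears it (a point fixed in the world has none). Each returns a list of dicts, best first, with "p" (0 to 1); they miss things now and then, are a little off and sometimes report something else, mostly with a low value. They report only what shows in the picture. A call takes as long as a camera call.
- finder.recognise(picture, name): "position" ([x, y, z] in mm, in world coordinates, good to about 4 mm: the middle of the surface that is visible of it).
The state is a dict: "time": time; "joint_pos": joint angles; "qvel": joint speeds; "joint_torque": joint torques, N m; "position": TCP position; "ee_rot": TCP orientation; "wrist_force": force on the tool from outside, world axes, zero at the start; "torque": the same for the moment, N m; "opening": finger opening in mm; "gripper_force": force on a finger pad.
Only numpy, scipy, OpenCV 4.12 (cv2) and the standard library are available. Lean on these libraries where they do the work, as an engineer would, in place of code of your own. Each camera call takes 0.05 s, during which the arm holds its last target. There are 200 camera calls.

## Working session

There is one attempt and no reset: what is moved stays moved. The work goes in short steps, Python scripts to look and compute and a tool call to move; the robot and the scene stay as the last step left them, time stands still between calls to the robot, and variables do not carry over. Pictures are saved under pics/ and viewed, at most 10 in all, crops included, and the job is handed in when it is done.

Besides the shell and the picture viewer there is one more tool, called after ">>>" as name([rows], argument=value, ...), one row to a line, values as JSON. jog_arm: Moves the arm, as the interface text tells. Scaled input: -1 to 1 covers 0.03 m each way for a shift and pi rad each way for a turn. Its arguments: {"type":"object","properties":{"motion":{"type":"array","items":{"type":"array","items":{"type":"number","minimum":-1,"maximum":1}}}},"required":["motion"]}

```bash
mkdir -p pics; ls; cat > h.py <<'E'
from cell import status,get_image,ticket,finder
import numpy as np,cv2
def save(p,n): cv2.imwrite('pics/'+n,cv2.cvtColor(p['pixels'],cv2.COLOR_RGB2BGR))
E
python3 - <<'E'
from h import *
print(status.observe())
for c in('side','top'):
    p=get_image(c);save(p,c+'1.png');print(c,p['K'].tolist() if hasattr(p['K'],'tolist') else p['K'],np.round(p['extrinsics'],3).tolist())
    for n in('extractor','cover_lip','cover_hinge','slot','dial_top','bottle_a','bottle_b','cast','tweezers'):
        print(n,[(np.round(d['position']).tolist(),round(d['p'],2)) for d in finder.recognise(p,n)][:3])
E
```

```text
pics
{'time': 0.0, 'joint_pos': array([-7.15921944e+01,  1.76214551e+01,  8.63843403e+01,  1.00643908e-03,
        7.61135004e+01, -4.20984829e+00]), 'qvel': array([-0.05040544,  0.03897612, -0.11260168, -0.00326239, -0.03997891,
        0.07408583]), 'joint_torque': array([ 2.27339983e-04, -4.57548201e+01, -2.51921028e+01, -2.44403179e-05,
        1.34853917e-02,  1.32101562e-05]), 'position': array([ 220.91223678, -530.12755788,  247.38612249]), 'ee_rot': array([-1.79881098e+02, -9.73133175e-03,  2.26174013e+01]), 'wrist_force': array([0.04630337, 0.02489433, 0.04090328]), 'torque': array([-0.01216833,  0.01940289, -0.0089631 ]), 'gripper_force': 0.0, 'opening': 85.68035281766286}
side [[422.7150508929651, 0.0, 276.1826976365307], [0.0, 422.7150508929651, 204.81002202622352], [0.0, 0.0, 1.0]] [[0.993, 0.05, -0.112, 417.439], [-0.121, 0.545, -0.83, -675.498], [0.02, 0.837, 0.547, 600.643], [0.0, 0.0, 0.0, 1.0]]
extractor [([537.0, -67.0, 94.0], 0.95)]
cover_lip [([552.0, -39.0, 167.0], 0.77)]
cover_hinge [([548.0, -45.0, 170.0], 0.85)]
slot [([533.0, -20.0, 202.0], 0.61)]
dial_top [
[... 291 characters left out ...]
 37.0, 7.0], 0.66)]
top [[379.2195981205843, 0.0, 280.19776838148806], [0.0, 379.2195981205843, 205.19446792015597], [0.0, 0.0, 1.0]] [[-0.029, 0.996, -0.086, 445.719], [-1.0, -0.029, 0.002, 57.58], [-0.0, 0.086, 0.996, 950.915], [0.0, 0.0, 0.0, 1.0]]
extractor [([530.0, -2.0, 159.0], 0.61)]
cover_lip [([550.0, -6.0, 174.0], 0.92)]
cover_hinge [([551.0, -6.0, 179.0], 0.65)]
slot [([525.0, -2.0, 200.0], 0.94)]
dial_top [([527.0, -7.0, 201.0], 0.77)]
bottle_a [([550.0, -6.0, 177.0], 0.59), ([484.0, -217.0, 46.0], 0.47)]
bottle_b [([550.0, -6.0, 177.0], 0.59), ([484.0, -217.0, 46.0], 0.47)]
cast [([476.0, 316.0, 23.0], 0.95), ([484.0, -217.0, 43.0], 0.4)]
tweezers [([549.0, -6.0, 179.0], 0.52)]
```

View pics/side1.png

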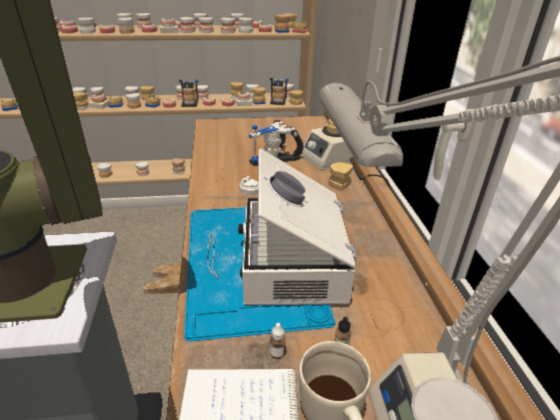

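View pics/top1.png

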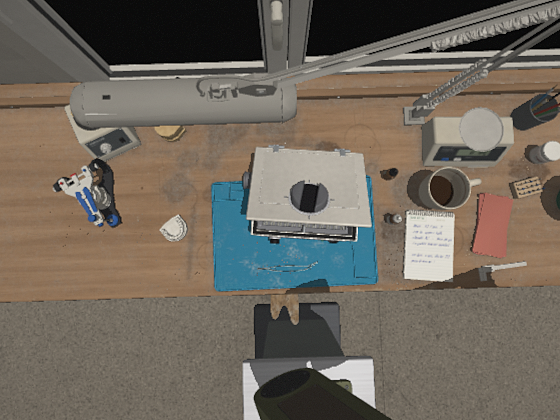

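The cover is open: in the top view its corners are near (258,148), (364,153), (372,228), (247,218), and the dial is at (310,197). In the side view the front edge runs from (262,152) to (258,234). A lamp hangs over the back. I'll zoom in to get sharper corners.

```bash
python3 - <<'E'
import cv2,numpy as np
a=cv2.imread('pics/side1.png')[140:310,230:365];b=cv2.imread('pics/top1.png')[135:250,235:385]
a=cv2.resize(a,None,fx=3,fy=3,interpolation=cv2.INTER_CUBIC)[:,:400];b=cv2.resize(b,None,fx=2.6,fy=2.6,interpolation=cv2.INTER_CUBIC)
o=np.zeros((510,800,3),np.uint8);o[:a.shape[0],:a.shape[1]]=a;o[:b.shape[0],410:410+b.shape[1]]=b
cv2.imwrite('pics/z.png',o);print(a.shape,b.shape)
E
```

```text
(510, 400, 3) (299, 390, 3)
```

View pics/z.png

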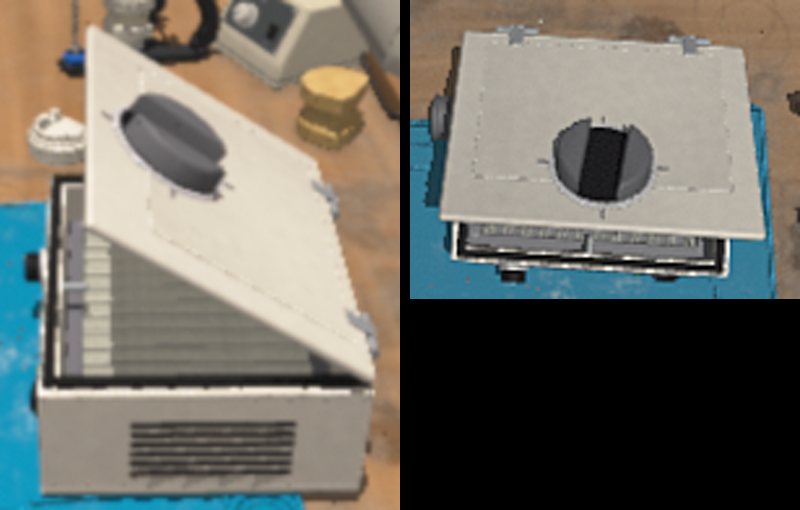

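The zoom shows the cover corners clearly. I'll fit the hinge position, yaw and cover angle to them.

```bash
cat >> h.py <<'E'
def proj(p,X):
    E=np.array(p['extrinsics']);c=(np.atleast_2d(X)-E[:3,3])@E[:3,:3]
    q=(c*[1,-1,-1])@np.array(p['K']).T
    return q[:,:2]/q[:,2:]
def T(v,P): # cover frame -> world; v=hx,hy,yaw,ang (cover x points front->hinge)
    hx,hy,w,a=v;P=np.atleast_2d(P)
    x=P[:,0]*np.cos(a)+P[:,2]*np.sin(a); z=-P[:,0]*np.sin(a)+P[:,2]*np.cos(a)
    return np.c_[hx+x*np.cos(w)-P[:,1]*np.sin(w),hy+x*np.sin(w)+P[:,1]*np.cos(w),101+z]
E
python3 - <<'E'
from h import *
from scipy.optimize import least_squares
s=get_image('side');t=get_image('top')
C=np.array([[-209,122,4],[-209,-122,4],[-6,-122,4],[-6,122,4.]])
ps=np.array([[260.7,149.3],[261.5,215.3],[354,264],[336,193.3]])
pt=np.array([[247.7,217.5],[371.2,225],[363.1,153.1],[256.2,147.7],[309.2,196.5]])
D=np.vstack([C,[[-151,0,23]]])
f=lambda v:np.r_[(proj(s,T(v,C))-ps).ravel(),(proj(t,T(v,D))-pt).ravel()]
r=least_squares(f,[640,0,0,.7],x_scale=[10,10,.1,.1],loss='soft_l1')
print(r.x,np.round(f(r.x).reshape(-1,2),1).tolist())
v=r.x;print('lip',T(v,[-205,0,4]),'dialtop',T(v,[-151,0,23]))
v0=[*v[:3],.016];print('shut lip',T(v0,[-205,0,4]),'slot',T(v0,[-151,0,7]))
# box underside check
B=[[-209+4,-120,-101],[-5,-120,-101]];print(proj(s,T([*v[:3],0],B)))
E
```

```text
[ 6.47940767e+02 -1.43128126e+01 -9.15542444e-02  5.68681968e-01] [[-1.7, -1.1], [-3.3, -0.6], [2.0, 2.0], [-0.4, -0.2], [-1.7, 0.5], [0.7, 0.8], [0.3, -1.4], [-0.6, -2.6], [0.7, -3.9]]
lip [[478.07391987   1.28281766 214.76744118]] dialtop [[533.57343866  -3.81264383 201.69687551]]
shut lip [[443.8891989    4.4213481  108.27934807]] slot [[497.70395211  -0.51943352 110.41500094]]
[[242.15928612 309.10301513]
 [347.76371505 308.21775948]]
```

```bash
python3 - <<'E'
from h import *
from scipy.optimize import least_squares
s=get_image('side');t=get_image('top');w=get_image('wrist')
print(s.keys(),w.keys())
C=np.array([[-209,122,4],[-209,-122,4],[-6,-122,4],[-6,122,4.]])
B=np.array([[-205,-120,-101],[-5,-120,-101]])
ps=np.array([[260.7,149.3],[261.5,215.3],[354,264],[336,193.3],[243.3,304],[350.7,304.3]])
pt=np.array([[247.7,217.5],[371.2,225],[363.1,153.1],[256.2,147.7],[309.2,196.5]])
D=np.vstack([C,[[-151,0,23]]])
for bx in(0,1):
  for W in(1e-3,.5,5):
    def f(u):
      v=u[:4];v0=[*v[:3],0];B2=B+[bx*-4,0,0]
      return np.r_[(proj(s,np.vstack([T(v,C),T(v0,B2)]))+u[4:6]-ps).ravel(),(proj(t,T(v,D))+u[6:8]-pt).ravel(),u[4:]/W]
    r=least_squares(f,[640,0,0,.7,0,0,0,0],x_scale=[10,10,.1,.1,1,1,1,1])
    print(bx,W,np.round(r.x,3),r.cost,np.round(f(r.x)[:-4].reshape(-1,2),1).tolist())
E
```

```text
dict_keys(['pixels', 'K', 'extrinsics', 'shot']) dict_keys(['pixels', 'K', 'T_tool_cam', 'shot'])
0 0.001 [ 6.48722e+02 -1.18530e+01 -8.50000e-02  5.64000e-01  0.00000e+00
 -0.00000e+00  0.00000e+00  0.00000e+00] 47.577262071326686 [[-2.1, -1.0], [-2.8, -0.7], [2.5, 1.0], [-0.7, -0.8], [-0.4, 4.6], [-2.5, 2.9], [-2.5, 0.9], [-0.2, 0.4], [-0.8, -2.0], [-1.7, -2.5], [-0.2, -4.0]]
0 0.5 [ 6.49074e+02 -1.14510e+01 -8.70000e-02  5.61000e-01  5.83000e-01
 -5.38000e-01  7.73000e-01  8.38000e-01] 39.08172991292136 [[-1.4, -1.5], [-2.4, -1.2], [3.0, 0.3], [0.1, -1.4], [0.2, 3.7], [-1.9, 2.2], [-2.1, 1.6], [0.1, 1.4], [-0.2, -1.2], [-1.1, -2.0], [0.2, -3.2]]
0 5 [ 6.56877e+02  1.03400e+00 -8.90000e-02  5.58000e-01 -1.83700e+00
  3.32500e+00  7.60500e+00  4.93700e+00] 25.102916940490534 [[-0.7, -0.2], [-1.0, -1.8], [2.8, -0.7], [-0.1, -0.6], [1.4, 2.2], [-2.2, 0.9], [-1.9, 1.9], [0.1, 1.9], [0.9, -0.2], [0.1, -1.2], [0.5, -2.6]]
1 0.001 [ 6.49762e+02 -1.15230e+01 -8.20000e-02  5.59000e-01  0.00000e+00
 -0.00000e+00  0.00000e+00  0.00000e+00] 56.799857863692566 [[-2.1, -0.6], [-2.3, -0.2], [3.2, 0.9], [-0.4, -0.9], [-1.8, 4.7], [-3.9, 2.8], [-2.4, 0.9], [-0.2, -0.0], [-1.0, -2.6], [-1.9, -2.8], [-0.2, -4.2]]
1 0.5 [ 6.50073e+02 -1.11460e+01 -8.50000e-02  5.55000e-01  7.34000e-01
 -6.01000e-01  8.08000e-01  9.90000e-01] 45.479835754708674 [[-1.2, -1.1], [-1.8, -0.8], [3.9, 0.1], [0.5, -1.6], [-1.1, 3.7], [-3.2, 2.0], [-1.9, 1.7], [0.1, 1.2], [-0.4, -1.6], [-1.2, -2.1], [0.2, -3.2]]
1 5 [ 6.57035e+02  1.89300e+00 -8.70000e-02  5.53000e-01 -1.13400e+00
  3.38500e+00  7.90100e+00  4.82700e+00] 29.260698207813952 [[-0.4, 0.2], [-0.4, -1.5], [3.6, -1.0], [0.4, -0.7], [0.2, 2.2], [-3.4, 0.7], [-1.8, 2.2], [0.1, 1.9], [0.8, -0.5], [0.0, -1.2], [0.5, -2.5]]
```

>>> jog_arm([
  [0,0,-0.1,-0.0347,0],
  [0,0,-0.1,-0.0347,0],
  [0,0,-0.1,-0.0347,0],
  [0,0,-0.1,-0.0347,0],
  [0,0,-0.1,-0.0347,0],
  [0,0,-0.1,-0.0347,0],
  [0,0,-0.1,-0.0347,0],
  [0,0,-0.1,-0.0347,0],
  [0,0,-0.1,-0.0347,0],
  [0,0,-0.1,-0.0347,0],
])

```text
time: 2.08
position: [221.1, -530.7, 278.4]
ee_rot: [-180.0, -0.0, 85.4]
wrist_force: [0.4, -0.3, 0.5]
opening: -0.4
gripper_force: 0.0
```

```bash
cat >> h.py <<'E'
V=[649,-12,-.087,.565]
def plan(target): # tool-axis shift from here to TCP target, mm
    o=status.observe();y=np.radians(o['ee_rot'][2]);d=np.array(target)-o['position']
    print('t',round(o['time'],2),'pos',np.round(o['position'],1),'rpy',np.round(o['ee_rot'],1),'F',np.round(o['wrist_force'],1),'open',round(o['opening'],1))
    print('tool d',np.round([d[0]*np.cos(y)+d[1]*np.sin(y),d[0]*np.sin(y)-d[1]*np.cos(y),-d[2]],1))
E
python3 - <<'E'
from h import *
from scipy.optimize import least_squares
s=get_image('side');t=get_image('top')
for a,b in(((385,155),(295,100)),((395,150),(290,120))):
    r=least_squares(lambda X:np.r_[proj(s,X)[0]-a,proj(t,X)[0]-b],[600,0,400]);print('lamp',r.x,r.cost)
c=T(V,[-185,-65,4])[0];print('contact',c)
plan(c+[0,0,17+35])
E
```

```text
lamp [713.65325842  20.61378303 241.63061892] 6.329988254827712
lamp [704.48128009  25.17948377 242.6205811 ] 333.3148903691464
contact [489.8277543  -63.36374075 203.43028036]
t 2.18 pos [ 221.2 -531.1  278.9] rpy [1.80e+02 1.00e-01 8.51e+01] F [0.8 0.4 0.1] open 0.1
tool d [489.  227.6  23.4]
```

>>> jog_arm([
  [0.815,0.379,0,0,0],
  [0.815,0.379,0,0,0],
  [0.815,0.379,0,0,0],
  [0.815,0.379,0,0,0],
  [0.815,0.379,0,0,0],
  [0.815,0.379,0,0,0],
  [0.815,0.379,0,0,0],
  [0.815,0.379,0,0,0],
  [0.815,0.379,0,0,0],
  [0.815,0.379,0,0,0],
])

```text
time: 3.02
position: [355.7, -295.7, 278.2]
ee_rot: [180.0, -0.0, 84.9]
wrist_force: [0.9, 0.1, 0.2]
opening: 0.1
gripper_force: 0.0
```

>>> jog_arm([
  [0.815,0.379,0,0,0],
  [0.815,0.379,0,0,0],
  [0.815,0.379,0,0,0],
  [0.815,0.379,0,0,0],
  [0.815,0.379,0,0,0],
  [0.815,0.379,0,0,0],
  [0.815,0.379,0,0,0],
  [0.815,0.379,0,0,0],
  [0.815,0.379,0,0,0],
  [0.815,0.379,0,0,0],
])

```text
time: 3.85
position: [490.0, -61.8, 278.2]
ee_rot: [180.0, 0.0, 84.9]
wrist_force: [0.3, -0.4, 0.4]
opening: 0.1
gripper_force: 0.0
```

```bash
python3 - <<'E'
from h import *
s=get_image('side');t=get_image('top');w=get_image('wrist')
a=np.hstack([s['pixels'][60:330,170:420],t['pixels'][100:370,180:430]]);save({'pixels':np.hstack([a,cv2.resize(w['pixels'],(300,225))[:225] if 0 else np.vstack([cv2.resize(w['pixels'],(300,225)),np.zeros((45,300,3),np.uint8)])])},'b.png')
c=T(V,[-185,-65,4])[0];plan(c+[0,0,17])
E
```

```text
t 4.0 pos [490.2 -61.7 278. ] rpy [-180.    -0.    85.1] F [-0.5 -0.4  0.7] open -0.1
tool d [-1.6 -0.2 57.6]
```

View pics/b.png

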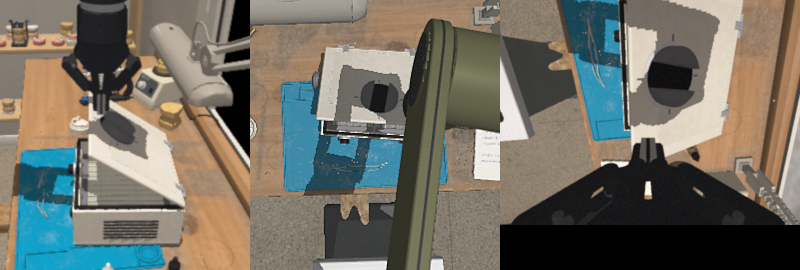

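>>> jog_arm([
  [0,0,0.3,0,0],
  [0,0,0.3,0,0],
  [0,0,0.3,0,0],
  [0,0,0.3,0,0],
  [0,0,0.25,0,0],
  [0,0,0.2,0,0],
  [0,0,0.2,0,0],
  [0,-0.05,0.2,0,0],
  [0,-0.05,0.2,0,0],
  [0,-0.05,0.2,0,0],
])

```text
time: 4.83
position: [485.1, -62.7, 204.4]
ee_rot: [180.0, 0.0, 85.1]
wrist_force: [-0.5, 0.5, 2.5]
opening: -0.4
gripper_force: 0.6
```

>>> jog_arm([
  [0,-0.06,0.25,0,0],
  [0,-0.06,0.25,0,0],
  [0,-0.06,0.25,0,0],
  [0,-0.06,0.25,0,0],
  [0,-0.06,0.25,0,0],
  [0,-0.03,0.25,0,0],
  [0,-0.03,0.25,0,0],
  [0,0,0.25,0,0],
  [0,0,0.25,0,0],
  [0,0,0.15,0,0],
])

```text
time: 5.67
position: [474.0, -61.7, 131.7]
ee_rot: [-179.9, -0.0, 85.1]
wrist_force: [-1.1, -0.1, 0.9]
opening: 0.3
gripper_force: 0.5
```

>>> jog_arm([
  [0,0,0.04,0,0],
  [0,0,0.04,0,0],
  [0,0,0.04,0,0],
  [0,0,0.04,0,0],
  [0,0,0.02,0,0],
  [0,0,0.02,0,0],
  [0,0,0.02,0,0],
  [0,0,0,0,0],
  [0,0,0,0,0],
  [0,0,0,0,0],
])

```text
time: 6.5
position: [474.6, -61.8, 126.3]
ee_rot: [180.0, 0.0, 85.1]
wrist_force: [-0.7, 0.1, 0.6]
opening: 0.1
gripper_force: 0.2
```

>>> jog_arm([
  [0,0,0.02,0,0],
  [0,0,0.02,0,0],
  [0,0,0.02,0,0],
  [0,0,0.02,0,0],
  [0,0,0.02,0,0],
  [0,0,0,0,0],
  [0,0,0,0,0],
  [0,0,0,0,0],
  [0,0,0,0,0],
  [0,0,0,0,0],
])

```text
time: 7.33
position: [474.5, -61.8, 123.7]
ee_rot: [180.0, 0.0, 85.1]
wrist_force: [-1.6, 0.6, 7.5]
opening: 0.1
gripper_force: 3.1
```

>>> jog_arm([
  [0,0,0.02,0,0],
  [0,0,0.02,0,0],
  [0,0,0,0,0],
  [0,0,0,0,0],
  [0,0,-0.2,0,0],
  [0,0,-0.5,0,0],
  [0,0,-0.5,0,0],
  [0,0,-0.5,0,0],
  [0,0,-0.5,0,0.35],
  [0,0,0,0,0.35],
])

```text
time: 8.17
position: [476.5, -62.2, 190.7]
ee_rot: [179.7, 0.0, 85.1]
wrist_force: [0.4, -0.6, -0.6]
opening: 23.1
gripper_force: 0.0
```

```bash
python3 - <<'E'
from h import *
o=status.observe();w=get_image('wrist');t=get_image('top');save(w,'w2.png')
V0=[*V[:3],.016]
print(w['K'],np.round(w['T_tool_cam'],3).tolist())
for c in(w,t):
  for n in('slot','dial_top','cover_lip'):
    print(n,[(np.round(d['position'],1).tolist(),round(d['p'],2)) for d in finder.recognise(c,n)][:2])
print(T(V0,[[-151,0,23],[-151,0,7]]))
plan(T(V0,[-151,0,23])[0]+[0,0,37])
E
```

```text
[[301.05079185   0.         276.02418565]
 [  0.         301.05079185 211.9536875 ]
 [  0.           0.           1.        ]] [[-0.0, 0.949, 0.316, 81.227], [1.0, 0.0, 0.0, -0.489], [-0.0, 0.316, -0.949, -125.06], [0.0, 0.0, 0.0, 1.0]]
slot [([496.4, 1.3, 124.0], 0.93), ([545.6, -1.9, 107.9], 0.52)]
dial_top [([498.1, 2.7, 126.8], 0.94)]
cover_lip [([547.2, -2.7, 101.1], 0.81)]
slot [([493.4, -2.3, 114.7], 0.81)]
dial_top [([497.6, -6.5, 118.1], 0.96)]
cover_lip [([552.1, 25.4, 106.9], 0.82)]
[[498.95694617   1.0867803  126.41295298]
 [498.70192527   1.10902327 110.41500094]]
t 8.57 pos [473.8 -61.7 187.1] rpy [-179.9   -0.    85.1] F [-0.4 -0.7 -0.8] open 30.1
tool d [64.7 19.6 23.7]
```

View pics/w2.png

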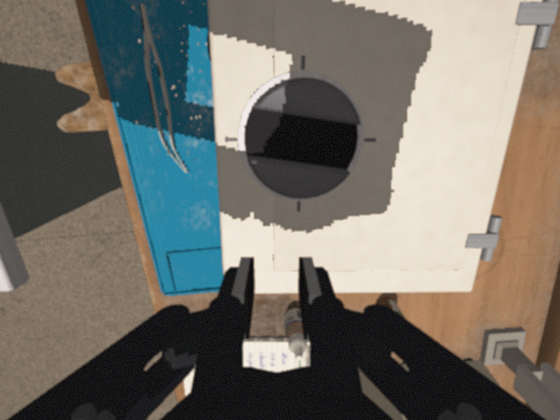

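The cover lies shut. Its marks around the dial are at (302,62), (299,207), (231,139) and (370,139). The slot's edges slope about 6° (clockwise). I'll work out the centre from the marks.

```bash
cat >> h.py <<'E'
from scipy.spatial.transform import Rotation as Ro
def back(w,o,px,z):
    R=Ro.from_euler('xyz',o['ee_rot'],degrees=True).as_matrix();M=np.array(w['T_tool_cam'])
    px=np.atleast_2d(px).astype(float);d=np.c_[px,np.ones(len(px))]@np.linalg.inv(w['K']).T*[1,-1,-1]
    d=d@M[:3,:3].T@R.T;c=R@M[:3,3]+o['position'];return c+d*((z-c[2])/d[:,2])[:,None]
E
python3 - <<'E'
from h import *
o=status.observe();w=get_image('wrist')
m=back(w,o,[[302,62],[299,207],[231,139],[370,139]],107.5);print(m.round(1),m.mean(0).round(1))
e=back(w,o,[[262,108],[355,124],[255,162],[350,169]],126.5);print(e.round(1),np.degrees(np.arctan2(*(e[1]-e[0])[1::-1])),np.degrees(np.arctan2(*(e[3]-e[2])[1::-1])))
plan([*m.mean(0)[:2],164])
E
```

```text
[[498.6  46.8 107.5]
 [491.  -46.3 107.5]
 [449.    4.8 107.5]
 [540.8  -3.2 107.5]] [494.8   0.5 107.5]
[[472.2  22.1 126.5]
 [526.2   8.4 126.5]
 [464.8  -8.9 126.5]
 [523.  -18.2 126.5]] -14.197638207382369 -9.137643949248048
t 8.62 pos [474.  -61.7 187.3] rpy [-179.9   -0.    85.1] F [ 0.4 -0.2  0.4] open 29.9
tool d [63.8 15.4 23.3]
```

>>> jog_arm([
  [0.428,0.11,0,0,0.35],
  [0.428,0.11,0,0,0.35],
  [0.428,0.11,0,0,0.35],
  [0.428,0.11,0,0,0.35],
  [0.428,0.11,0,0,0.35],
  [0,0,0,0.036,0.35],
  [0,0,0.25,0,0.35],
  [0,0,0.25,0,0.35],
  [0,0,0.25,0,0.35],
  [0,0,0,0,0.35],
])

```text
time: 9.45
position: [494.6, 0.6, 163.3]
ee_rot: [-179.8, 0.0, 78.7]
wrist_force: [-0.3, 0.2, 0.0]
opening: 30.0
gripper_force: 0.0
```

```bash
python3 - <<'E'
from h import *
plan([496,1,140])
w=get_image('wrist');s=get_image('side')
save({'pixels':np.hstack([w['pixels'][150:,130:430],cv2.resize(s['pixels'][110:245,200:350],(300,270),interpolation=cv2.INTER_CUBIC)])},'c.png')if 0 else save({'pixels':np.hstack([w['pixels'][150:420,130:430],cv2.resize(s['pixels'][110:245,200:350],(300,270),interpolation=cv2.INTER_CUBIC)])},'c.png')
E
```

```text
t 9.45 pos [494.6   0.6 163.3] rpy [-179.8    0.    78.7] F [-0.3  0.2  0. ] open 30.0
tool d [ 0.7  1.3 23.3]
```

View pics/c.png

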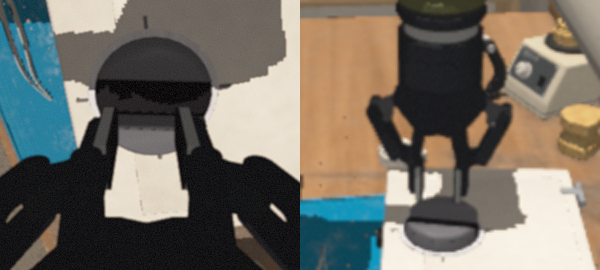

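```bash
python3 - <<'E'
from h import *
o=status.observe();w=get_image('wrist')
g=cv2.cvtColor(w['pixels'],cv2.COLOR_RGB2GRAY)
print([(c,g[215:300:2,c].tolist()) for c in(270,290)])
R=Ro.from_euler('xyz',o['ee_rot'],degrees=True).as_matrix()
b=back(w,o,[[280,r] for r in range(225,300,5)],126.5);print(np.round((b-o['position'])@R,1)[:,0])
E
```

```text
[(270, [50, 52, 50, 50, 47, 51, 49, 35, 17, 18, 10, 9, 22, 9, 18, 33, 37, 34, 34, 39, 36, 37, 34, 27, 17, 46, 48, 43, 50, 53, 62, 68, 101, 114, 112, 113, 116, 117, 116, 114, 113, 112, 112]), (290, [52, 51, 53, 50, 52, 57, 40, 43, 20, 20, 10, 16, 15, 6, 5, 17, 10, 15, 14, 28, 35, 36, 36, 31, 18, 39, 43, 53, 49, 54, 59, 78, 93, 113, 118, 112, 117, 112, 115, 111, 115, 111, 108])]
[ 18.8  15.7  12.6   9.4   6.2   2.9  -0.4  -3.7  -7.1 -10.5 -14.  -17.5
 -21.  -24.6 -28.3]
```

>>> jog_arm([
  [0.015,0.04,0.15,0,0.35],
  [0,0,0.15,0,0.35],
  [0,0,0.1,0,0.35],
  [0,0,0.1,0,0.35],
  [0,0,0.1,0,0.35],
  [0,0,0.1,0,0.35],
  [0,0,0.1,0,0.35],
  [0,0,0.1,0,0.35],
  [0,0,0.1,0,0.35],
  [0,0,0,0,0.35],
])

```text
time: 10.43
position: [497.2, 1.0, 134.9]
ee_rot: [-179.9, 0.0, 78.6]
wrist_force: [0.6, 1.0, -0.1]
opening: 29.5
gripper_force: 0.0
```

>>> jog_arm([
  [0,0,0.08,0,0.35],
  [0,0,0.06,0,0.35],
  [0,0,0,0.025,0.35],
  [0,0,0,0.025,0.35],
  [0,0,0,0.025,0.35],
  [0,0,0,0.025,0.35],
  [0,0,0,0.025,0.35],
  [0,0,0,0.025,0.35],
  [0,0,0,0,0.35],
  [0,0,0,0,0.35],
])

```text
time: 11.27
position: [497.2, 0.9, 131.2]
ee_rot: [-180.0, 0.0, 51.7]
wrist_force: [-1.2, -1.0, 0.7]
opening: 29.8
gripper_force: 0.5
```

```bash
python3 - <<'E'
from h import *
plan([496,1,130]);print(status.observe()['torque'],status.observe()['gripper_force'])
E
```

```text
t 11.27 pos [497.2   0.9 131.2] rpy [-180.     0.    51.7] F [-1.2 -1.   0.7] open 29.8
tool d [-0.7 -1.   1.2]
[-0.11459123  0.18473296  0.02210823] 0.49359686410753056
```

>>> jog_arm([
  [0,0,0,0.025,0.35],
  [0,0,0,0.025,0.35],
  [0,0,0,0.025,0.35],
  [0,0,0,0.025,0.35],
  [0,0,0,0.025,0.35],
  [0,0,0,0.025,0.35],
  [0,0,0,0.025,0.35],
  [0,0,0,0.025,0.35],
  [0,0,0,0.025,0.35],
  [0,0,0,0,0.35],
])

```text
time: 12.1
position: [497.9, 1.4, 130.9]
ee_rot: [-180.0, -0.0, 11.1]
wrist_force: [1.8, 1.0, -3.2]
opening: 29.8
gripper_force: 1.9
```

```bash
python3 - <<'E'
from h import *
plan([496,1,130]);print(status.observe()['torque'],status.observe()['gripper_force'])
E
```

```text
t 12.1 pos [497.9   1.4 130.9] rpy [-180.    -0.    11.1] F [ 1.8  1.  -3.2] open 29.8
tool d [-1.9  0.   0.9]
[ 0.18924993 -0.14899741  0.089324  ] 1.8596245469962014
```

>>> jog_arm([
  [0,0,0,0.02,0.35],
  [0,0,0,0.02,0.35],
  [0,0,0,0.02,0.35],
  [0,0,0,0.02,0.35],
  [0,0,0,0.015,0.35],
  [0,0,0,0.015,0.35],
  [0,0,0,0.01,0.35],
  [0,0,0,0.01,0.35],
  [0,0,0,0,0.35],
  [0,0,0,0,0.35],
])

```text
time: 12.93
position: [498.4, 1.2, 130.9]
ee_rot: [-180.0, -0.0, -12.1]
wrist_force: [3.7, 1.8, -8.9]
opening: 30.0
gripper_force: 5.1
```

```bash
python3 - <<'E'
from h import *
plan([496,1,130]);print(status.observe()['torque'],status.observe()['gripper_force'])
E
```

```text
t 12.93 pos [498.4   1.2 130.9] rpy [-180.    -0.   -12.1] F [ 3.7  1.8 -8.9] open 30.0
tool d [-2.3  0.7  0.9]
[ 0.32270525 -0.60421892  0.17843464] 5.112634381366661
```

>>> jog_arm([
  [0,0,0.03,0.008,0.35],
  [0,0,0,0.008,0.35],
  [0,0,0,0.008,0.35],
  [0,0,0,0,0.35],
  [0,0,0,0,0.35],
  [0,0,0,0,0.35],
  [0,0,0,0,0.35],
  [0,0,0,0,0.35],
  [0,0,0,0,0.35],
  [0,0,0,0,0.35],
])

```text
time: 13.77
position: [498.5, 1.2, 130.7]
ee_rot: [-180.0, -0.1, -16.6]
wrist_force: [4.5, 2.4, -5.2]
opening: 29.7
gripper_force: 6.2
```

```bash
python3 - <<'E'
from h import *
plan([496,1,130]);print(status.observe()['torque'],status.observe()['gripper_force'])
E
```

```text
t 13.77 pos [498.5   1.2 130.7] rpy [-1.80e+02 -1.00e-01 -1.66e+01] F [ 4.5  2.4 -5.2] open 29.7
tool d [-2.3  0.9  0.7]
[ 0.5295895  -0.77502573  0.21544541] 6.24294666282367
```

>>> jog_arm([
  [0,0,0,0.008,0.35],
  [0,0,0,0.008,0.35],
  [0,0,0,0.008,0.35],
  [0,0,0,0.008,0.35],
  [0,0,0,0,0.35],
  [0,0,0,0,0.35],
  [0,0,0,0,0.35],
  [0,0,0,0,0.35],
  [0,0,0,0,0.35],
  [0,0,0,0,0.35],
])

```text
time: 14.6
position: [498.6, 1.2, 130.7]
ee_rot: [-180.0, -0.1, -22.1]
wrist_force: [4.9, 3.4, -6.8]
opening: 30.4
gripper_force: 29.6
```

```bash
python3 - <<'E'
from h import *
plan([496,1,130]);print(status.observe()['torque'],status.observe()['gripper_force'])
w=get_image('wrist');save({'pixels':w['pixels'][130:400,100:460]},'d.png')
E
```

```text
t 14.6 pos [498.6   1.2 130.7] rpy [-1.80e+02 -1.00e-01 -2.21e+01] F [ 4.9  3.4 -6.8] open 30.4
tool d [-2.3  1.1  0.7]
[ 0.57749489 -0.8466564   1.53106037] 29.64367470704019
```

View pics/d.png

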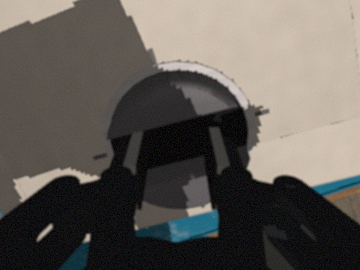

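The wrist torque jumped to 1.5 N m, so the lock is at its stop. In the picture the slot runs about parallel to the line through the side marks (100,157) and (262,110). I'll back off into the play, then lift out.

>>> jog_arm([
  [0,0,0,-0.02,0.35],
  [0,0,0,-0.02,0.35],
  [0,0,0,-0.015,0.35],
  [0,0,0,0,0.35],
  [0,0,-0.1,0,0.35],
  [0,0,-0.2,0,0.35],
  [0,0,-0.3,0,0.35],
  [0,0,-0.6,0,0.35],
  [0,0,-0.7,0,0.35],
  [0,0,-0.7,0,0.35],
])

```text
time: 15.48
position: [496.8, 0.9, 209.8]
ee_rot: [180.0, 0.1, -12.5]
wrist_force: [1.2, -0.4, 0.0]
opening: 29.7
gripper_force: 0.0
```

>>> jog_arm([
  [-0.5,0,-0.8,0,0.35],
  [-0.5,0,-0.6,0,0.35],
  [-0.5,0,-0.4,0,0.35],
  [-0.5,0,0,0,0.35],
  [-0.5,0,0,0,0.35],
  [-0.2,0,0,0,0.35],
  [0,0,0,0,0.35],
  [0,0,0,0,0.35],
  [0,0,0,0,0.35],
  [0,0,0,0,0.35],
])

```text
time: 16.32
position: [419.3, 18.3, 262.2]
ee_rot: [180.0, 0.0, -12.5]
wrist_force: [0.1, -0.8, -0.4]
opening: 29.4
gripper_force: 0.0
```

```bash
python3 - <<'E'
from h import *
o=status.observe();plan([496,1,130])
w=get_image('wrist');s=get_image('side');t=get_image('top')
for c in(w,t):
  for n in('slot','dial_top','bottle','bottle_a','cast','tweezers')[:2]+('cast',): print(n,[(np.round(d['position'],1).tolist(),round(d['p'],2)) for d in finder.recognise(c,n)][:1])
save({'pixels':np.hstack([cv2.resize(w['pixels'],(480,360)),cv2.resize(s['pixels'][130:370,170:370],(300,360))])},'e.png')
E
```

```text
t 16.32 pos [419.3  18.3 262.2] rpy [180.    0.  -12.5] F [ 0.1 -0.8 -0.4] open 29.4
tool d [ 78.6   0.3 132.2]
slot [([502.3, -3.1, 120.4], 0.78)]
dial_top [([500.0, 0.7, 123.0], 0.68)]
cast [([480.8, 306.1, 16.7], 0.89)]
slot [([502.7, -2.8, 106.2], 0.94)]
dial_top [([503.0, -3.4, 108.6], 0.57)]
cast [([477.3, 316.8, 21.7], 0.78)]
```

View pics/e.png

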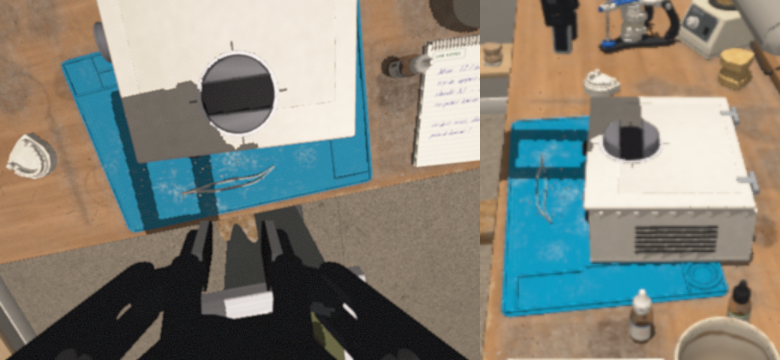

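The cover is flush. The slot, from (202,82) to (270,74), is parallel to the front edge, from (137,163) to (355,135). The bottles, cast and tweezers look undisturbed, and the hand is clear.

```bash
python3 -c "
from h import *
print(ticket.close_job())"
```

```text
the job is handed in; nothing more can be done
None
```

The cover is pushed shut and the lock is turned clockwise to its stop; the last pictures show the bottles, cast and tweezers undisturbed. The hand is clear, and the job was handed in at about 16 s (no verdict was returned). I used both fingertips in the slot rather than one, for an even turn.

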